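# Gauge the depth of a heater-block well with a depth rod and record it on the scale post

## Robot

A 6-joint arm with a two-finger parallel gripper is mounted at the origin on a cart in front of the work surface, level with it; the furniture and walls round the work are solid. World frame = base frame: x ahead of the robot, y to its left, z up, the work surface at z = 0. Lengths are in m, angles in rad, forces in N, time in s.
With the tool pointing down it reaches from about 0.25 to 0.725 m from the base axis. Payload 9.7 kg.
Tool frame: the origin (TCP) lies midway between the tips of the shut fingers; the grasp point (between the pads) lies 19 mm behind it; z points along the fingers, x is the direction in which the jaws open and shut, and the axes are right-handed (so a half turn about z gives the same grasp; the last joint's range is limited). The gripper opens to 85 mm and grips with 20 to 120 N. Pads are 22 mm wide; open, the fingers measure 114 mm over their backs; the gripper's body (76 mm by 85 mm) begins 54 mm behind the grasp point. The pads swing forward as they close: fully open they stand 13 mm farther back than shut.
Start: joints at [1.271, 0.087, 0.176, 1.66, 0, 1.571], TCP at [0.162, 0.525, 0.231] pointing down, gripper open.
Joint ranges: [-3.13, 3.13], [-0.85, 1.81], [-1.15, 1.24], [-2.2, 2.28], [-1.44, 1.52], [-3.14, 3.14]. Speed limits (rad/s): [2.22, 2.22, 2.57, 3.14, 3.14, 3.14].

## Interface

Orientations are given as a rotation vector (axis times angle).
In Python, from cell import * gives the robot as it stands.
- The arm moves only by the tool servo_tool, never from a script. Its argument "series" is a list of rows, each a list of 7 numbers: the turn, a rotation vector about the tool's x, y, z in rad, then the shift along the tool's x, y, z in m, then the finger opening in m, from 0 to 0.0854. A call has 1 to 8 rows; each row shifts and turns the commanded pose from where the row before left it, along the tool's axes as they then stand; what a row does not reach is not made up. A row lasts 1/10 s, in which the tool goes at most 50 mm and 8.59 degrees, less where a joint would pass 70% of its speed; a pose out of reach is approached as far as the arm can. A call is refused whole if a number of a shift passes 0.05 or a number of a turn 0.15, either way. A call with a gripper value outside its range is refused whole. The fingers move at their own pace and stop on an object; "force" is the grip in N (left out, the last holds). Time passes only in rows, so rows that do not move let the fingers close. It gives the time, the measured TCP pose, the force and the opening at its end, in the units of the state.
- read_state(): the state, without advancing time (a new reading comes with each control period).
- camera(name): name is "scene" or "top" or "wrist"; returns (picture, depth): 420x560x3 uint8, red, green, blue; 420x560 float32, m along the optical axis (not along the pixel's ray), 0 where there is no reading.
- camera_params(name): a dict with "camera_matrix" (3x3 intrinsics, pixels), "world_to_cam" (4x4, takes a point from world to camera coordinates); the wrist camera has in their place "tool_from_camera" (4x4, takes a point from camera to tool coordinates, whose origin is the TCP and whose axes are the tool frame's). Camera axes: x right, y down, z forward; pixel columns grow to the right and rows downward; lengths in m; the calibration is good to about 2 mm. The wrist camera is an equidistant fisheye: a pixel r from the principal point sees the ray r / f radians off the axis. A picture is of the moment at which its call begins: read the wrist's pose just before it. camera_params takes no time and is no camera call.
- job_done(): hands the job in, once; it reports no verdict.
Trained networks look in the newest picture that a camera, given by its name, has taken for a name from the list of things; names that differ only in an ending like _2 or _b are one class to them, and where a whole thing is asked for, a point or a joint stands for the part that bears it (a point fixed in the world has none). Each returns a list of dicts, best first, with "conf" (0 to 1); they miss things now and then, are a little off and sometimes report something else, mostly with a low value. They report only what shows in the picture. A call takes as long as a camera call. They do not tell look-alikes from the thing itself.
- silhouettes(camera, label): "mask" (420x560 bool, what is visible of it) and "box" ([left, top, width, height] in pixels, round what is visible of it).
- place_of(camera, label): "point" ([column, row] in pixels: a listed point, or the origin of a listed thing).
The state is a dict: "clock": time; "joint_positions": joint angles; "qvel": joint speeds; "joint_efforts": joint torques, N m; "position": TCP position; "tool_rot": TCP orientation; "ft_force": force on the tool from outside, world axes, zero at the start; "moment": the same for the moment, N m; "finger_gap": opening from 0.0 (shut) to 1.0 (fully open).
Only numpy, scipy, OpenCV 4.12 (cv2) and the standard library are available. Lean on these libraries where they do the work, as an engineer would, in place of code of your own. Each camera call takes 0.05 s, during which the arm holds its last target. There are 200 camera calls.

## Task

Check how deep the well in the dry-block heater is: take the steel depth rod out of its wooden holder and slide it into the well, through the dragging wiper, until it really stands on the hard bottom, pressing no harder than about 20 N, and let go of it there. Then set the red index disc of the scale post, by its knob, so that the top of the disc is level with the underside of the rod's black knob and so records the rod's exposed length. Leave the other things on the bench where they are.

Things in the scene. Friction and masses are not known exactly. Their poses are not given: they have to be found in the camera images.
- depth_rod: Loose upright steel rod, about 0.12 kg: shaft 12 mm across, 100 mm long, a dark ring every 10 mm, its last 5 mm tapering to 7 mm; on top a round black knob 24 mm across, 34 mm high (100 to 134 mm above the origin). Origin at the lower tip, z up along the rod. It starts standing in the wooden holder.
- rod_tip (a point): Centre of the rod's lower end (the origin of the rod).
- knob_underside (a point): On the rod's axis at the underside of its black knob, 100 mm above the tip. Exposed length = height of this point above the heater's top face.
- holder: Fixed light wooden block 70x70x50 mm that holds the rod; bore 13.5 mm across, 40 mm deep, in the middle of its top. Origin under its centre, z up.
- block: Fixed dry-block heater: bare aluminium block 80x80 mm in a grey jacket 96x96 mm, top face 90 mm above the bench, a black dial on its front (-x) side; one vertical well in the middle of its top face. Origin under its centre, z up.
- well_mouth (a point): Centre of the well's mouth, level with the block's top face. Well 13.5 mm across, mouth chamfered 3 mm. A sprung wiper 16 mm down first stops the rod, then drags on it (3 to 5 N, a little more at first), so it does not sink by its weight and stays where it is let go. The hard bottom (well_floor) lies 40 to 68 mm below the top face; it must be felt.
- scale_post: Fixed post on a dark foot: aluminium tube 28 mm across, 84 mm high; a white scale plate (34 mm wide, up to 160 mm above the bench) stands 34 mm behind it (+x of the post). Red zero line 90 mm above the bench, level with the heater's top face, then a line every 5 mm, longer every 10 mm. Origin on the bench under the tube's axis, z up.
- pointer (a joint): Height in m of the top of the red index disc above the scale's zero line, 0 to 0.070. The stem slides stiffly in the tube (about 4 N) and stays where it is left.
- index_top (a point): On the stem's axis, at the top face of the red index disc (30 mm across, 3 mm thick).
- pointer_knob (a point): Centre of the stem's round black knob (24 mm across, 30 mm high), 80 mm above the index; it can be taken from above.
- timer: Bystander: small white wedge-shaped timer, 35x62x52 mm, loose. Origin at its underside.
- boss_spare: Bystander: loose black boss head with two blue thumbscrews, 94x24x23 mm. Origin at its underside.
- vial_a: Bystander: loose glass vial with a black cap, 24 mm across, 54 mm high. Origin at its underside.
- stopper_b: Bystander: loose black rubber stopper, 30 mm across, 24 mm high. Origin at its underside.
Things that resemble listed ones, but are neither listed nor needed, are in the scene too. What is shaped like the depth_rod but orange is not meant.

How it is judged:
On the way, in this order (a step that is already met when the one before it is completed fails the run):
1. the rod stands on the bottom of the well (distance between rod_tip and well_floor_c0 below 0.0066 m and horizontal distance between knob_underside and well_mouth below 0.005 m), for 0.2 s.
2. the red disc is level with the underside of the rod's knob (z of knob_underside in the frame of index_top between -0.003 and 0.003 m), for 0.2 s.
At the end, for the whole second after the job is handed in: The rod stands in the well with its tip within 1.5 mm of the hard bottom and its knob within 5 mm of the well's axis; the top of the red index disc is within 3 mm of the height of the underside of the rod's knob; everything is at rest (all of step 1 and all of step 2 and linear speed of depth_rod below 0.01 m/s and velocity of joint pointer between -0.005 and 0.005 m/s); the robot touches nothing.
It fails at once if the rod is pressed on the bottom of the well with more than 25 N (contact force between depth_rod and well_floor_c0 above 25 N).
It fails at once if a bystander is moved by more than 30 mm (distance of any of timer, boss_spare, vial_a, stopper_b from where it was at the start of the episode above 0.03 m).
It also fails if it takes over 58 s, if anything falls off the work surface, if the arm or the gripper's body presses on something with over 40 N, if the wrist force passes 120 N, or if a joint passes its speed limit or range.

## Working session

There is one attempt and no reset: what is moved stays moved. The work goes in short steps, Python scripts to look and compute and a tool call to move; the robot and the scene stay as the last step left them, time stands still between calls to the robot, and variables do not carry over. Pictures are saved under pics/ and viewed, about 8 in all and at most 12, crops included, and the job is handed in when it is done.

Besides the shell and the picture viewer there is one more tool, called after "Call:" in YAML: its name, and indented under it one key for each argument. servo_tool: Moves the arm, as the interface text tells. Its arguments: {"type":"object","properties":{"series":{"type":"array"},"force":{"type":"number"}},"required":["series"]}

```bash
mkdir -p pics; cat > h.py <<'E'
from cell import *
import numpy as np, cv2
def snap(n,f):
    p,d=camera(n); cv2.imwrite(f'pics/{f}.png',p[:,:,::-1]); np.save(f'pics/{f}.npy',d); return p,d
def world(n,u,v,z=None,d=None):
    c=camera_params(n);K=np.array(c['camera_matrix']);T=np.linalg.inv(np.array(c['world_to_cam']))
    r=np.linalg.inv(K)@[u,v,1.]
    if d is not None: return T[:3,:3]@(r*d)+T[:3,3]
    w=T[:3,:3]@r; o=T[:3,3]; return o+w*(z-o[2])/w[2]
E
python3 - <<'E'
from h import *
s=read_state();print(s)
for n in('scene','top'):
    p,d=snap(n,n)
    for l in ['depth_rod','holder','block','well_mouth','scale_post','index_top','pointer_knob','knob_underside','timer','boss_spare','vial_a','stopper_b']:
        r=place_of(n,l)
        for q in r[:3]:
            u,v=q['point'];dd=d[int(min(v,419)),int(min(u,559))]
            print(n,l,round(q['conf'],2),np.round(q['point'],1),np.round(world(n,u,v,d=dd),3))
a=cv2.imread('pics/scene.png');b=cv2.imread('pics/top.png')
c=np.hstack([a,b]); cv2.imwrite('pics/both.png',cv2.resize(c,(800,300)))
E
```

```text
{'clock': 0.0, 'joint_positions': array([1.27100163e+00, 8.74225928e-02, 1.75135806e-01, 1.65979699e+00,
       3.11833119e-05, 1.57081881e+00]), 'qvel': array([ 1.91685878e-04,  8.54594105e-04,  1.13890502e-05, -5.83196483e-04,
        1.20100877e-03,  9.80578621e-04]), 'joint_efforts': array([ 1.59145460e-03, -5.20394647e+01,  4.64796424e+01,  1.67493091e-02,
        2.36375207e-06, -3.13891526e-07]), 'position': array([0.1623518 , 0.52525125, 0.23060453]), 'tool_rot': array([ 2.52769953e+00,  1.86432113e+00, -1.65618191e-03]), 'ft_force': array([ 0.26541685,  0.59401313, -0.62745569]), 'moment': array([ 0.05104706, -0.01878213, -0.01345292]), 'finger_gap': 1.0034517270708594}
scene depth_rod 0.73 [239.1 245.7] [ 0.508 -0.092  0.05 ]
scene depth_rod 0.64 [342.5 316.6] [ 0.564 -0.353  0.01 ]
scene holder 0.73 [175.9 221.9] [0.439 0.045 0.068]
scene block 0.77 [174.9 223.2] [0.437 0.047 0.063]
scene well_mouth 0.76 [167.9 194.3] [0.467 0.112 0.088]
scene well_mouth 0.41 [296.8 311.9] [ 0.5   -0.284  0.015]
scene scale_post 0.68 [297.  311.8] [ 0.502 -0.282  0.011]
scene scale_post 0.
[... 967 characters left out ...]
9.9 237.1] [ 0.509 -0.26   0.073]
top index_top 0.77 [348.7 235.8] [ 0.505 -0.261  0.181]
top pointer_knob 0.76 [348.7 234.6] [ 0.507 -0.262  0.181]
top knob_underside 0.58 [401.9 237.7] [ 0.512 -0.43   0.015]
top knob_underside 0.53 [347.6 234.4] [ 0.508 -0.261  0.172]
top knob_underside 0.47 [260.4 222. ] [ 0.537 -0.068  0.144]
top timer 0.92 [174.4 180.7] [0.649 0.15  0.052]
top boss_spare 0.81 [231.2 172.9] [0.677 0.012 0.023]
top vial_a 0.73 [338.6 236.8] [ 0.51  -0.259  0.058]
top vial_a 0.6 [185.7 257.8] [0.457 0.109 0.088]
top vial_a 0.5 [296.2 175.5] [ 0.665 -0.155  0.05 ]
top stopper_b 0.57 [367.7 189.7] [ 0.635 -0.342  0.025]
top stopper_b 0.42 [339.3 238.1] [ 0.506 -0.259  0.072]
```

View pics/scene.png

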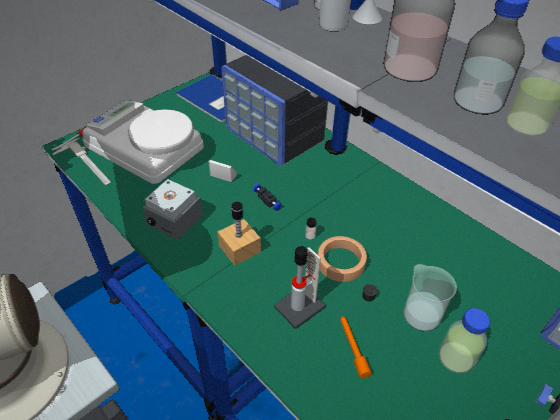

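View pics/top.png

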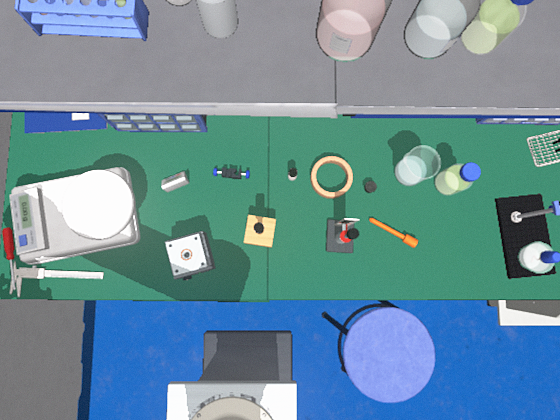

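The scene view shows the block at (172,207), the rod's knob at (237,210) on the wooden holder, the post at (300,290) and the orange decoy at (355,350). The top view has the well at (187,254), the rod's knob at (259,228) and the pointer knob at (352,233).

Call:
servo_tool:
  series:
    - [0,0,-0.15,0,0,0,0.085]
    - [0,0,-0.15,0,0,0,0.085]

```text
clock: 1.5
position: [0.1624, 0.5255, 0.2313]
tool_rot: [2.215, 2.228, -0.0]
ft_force: [-0.2, 0.5, 0.9]
finger_gap: 0.997
```

```bash
python3 - <<'E'
from h import *
for n,u,v,z in [('top',187,254,.09),('top',259,228,.144),('scene',237,207,.144),('top',352,233,.2),('scene',172,196,.09)]: print(n,world(n,u,v,z))
c=camera_params('wrist');print(np.round(c['camera_matrix'],1),np.round(c['tool_from_camera'],4))
s=read_state();print(s['position'],s['tool_rot'],s['clock'])
d=np.load('pics/scene.npy');
for u,v in[(237,206),(301,250),(301,256)]: print(world('scene',u,v,d=d[v,u]))
E
```

```text
top [0.46591037 0.10526087 0.09      ]
top [ 0.52366143 -0.06541156  0.144     ]
scene [ 0.52549188 -0.07078869  0.144     ]
top [ 0.50924776 -0.26506162  0.2       ]
scene [0.46978762 0.09904992 0.09      ]
[[325.2   0.  280.2]
 [  0.  325.2 209.8]
 [  0.    0.    1. ]] [[ 1.000e+00 -8.000e-04  2.000e-04  3.000e-04]
 [ 7.000e-04  9.601e-01  2.797e-01 -7.110e-02]
 [-4.000e-04 -2.797e-01  9.601e-01 -1.430e-01]
 [ 0.000e+00  0.000e+00  0.000e+00  1.000e+00]]
[0.16242533 0.52545812 0.23128308] [ 2.21467662e+00  2.22815742e+00 -3.88359736e-05] 1.5
[ 0.52627456 -0.06998093  0.14585432]
[ 0.51278092 -0.27157118  0.19255472]
[ 0.50372872 -0.28078738  0.19123226]
```

Call:
servo_tool:
  series:
    - [0,0,0,-0.04,0.028,0,0.085]
    - [0,0,0,-0.04,0.028,0,0.085]
    - [0,0,0,-0.04,0.028,0,0.085]
    - [0,0,0,-0.04,0.028,0,0.085]
    - [0,0,0,-0.04,0.028,0,0.085]
    - [0,0,0,-0.04,0.028,0,0.085]
    - [0,0,0,-0.04,0.028,0,0.085]
    - [0,0,0,-0.04,0.028,0,0.085]

```text
clock: 2.3
position: [0.3872, 0.2037, 0.2316]
tool_rot: [2.221, 2.222, 0.001]
ft_force: [1.2, 0.4, 0.4]
finger_gap: 0.999
```

Call:
servo_tool:
  series:
    - [0,0,0,-0.035,0.025,0,0.085]
    - [0,0,0,-0.035,0.025,0,0.085]
    - [0,0,0,-0.03,0.02,0,0.085]
    - [0,0,0,0,0,0,0.085]

```text
clock: 2.7
position: [0.4581, 0.1025, 0.2309]
tool_rot: [2.226, 2.217, -0.001]
ft_force: [-0.9, 0.2, 0.0]
finger_gap: 0.994
```

```bash
cat >> h.py <<'E'
from scipy.spatial.transform import Rotation as Rn
def wpt(st,u,v,z):
    c=camera_params('wrist');K=np.array(c['camera_matrix']);T=np.array(c['tool_from_camera'])
    a=(u-K[0,2])/K[0,0];b=(v-K[1,2])/K[1,1];t=np.hypot(a,b)+1e-12
    r=np.array([a/t*np.sin(t),b/t*np.sin(t),np.cos(t)])
    R=Rn.from_rotvec(st['tool_rot']).as_matrix()
    o=R@T[:3,3]+st['position'];w=R@T[:3,:3]@r
    return o+w*(z-o[2])/w[2]
def wpix(st,p):
    c=camera_params('wrist');K=np.array(c['camera_matrix']);T=np.array(c['tool_from_camera'])
    R=Rn.from_rotvec(st['tool_rot']).as_matrix()
    q=T[:3,:3].T@(R.T@(np.array(p)-st['position'])-T[:3,3])
    n=np.hypot(q[0],q[1]);t=np.arctan2(n,q[2]);return K[0,2]+K[0,0]*t*q[0]/n,K[1,2]+K[0,0]*t*q[1]/n
E
python3 - <<'E'
from h import *
s=read_state();print(s['position'],s['tool_rot'],s['clock'])
p,d=snap('wrist','w1')
for r in place_of('wrist','well_mouth'): print(r, wpt(s,*r['point'],.09))
for r in place_of('wrist','depth_rod'): print(r, wpt(s,*r['point'],.01))
for r in place_of('wrist','knob_underside'): print(r, wpt(s,*r['point'],.11))
E
```

```text
[0.45809487 0.10247341 0.23088171] [ 2.22561909e+00  2.21655107e+00 -9.86723788e-04] 2.7
{'point': [286.4, 203.5], 'conf': 0.69} [0.46370449 0.10834184 0.09      ]
{'point': [146.5, 235.4], 'conf': 0.79} [ 0.52595603 -0.06736646  0.01      ]
{'point': [115.7, 270.0], 'conf': 0.79} [ 0.52555697 -0.0616482   0.11      ]
{'point': [22.5, 293.2], 'conf': 0.47} [ 0.56986769 -0.21697034  0.11      ]
```

View pics/w1.png

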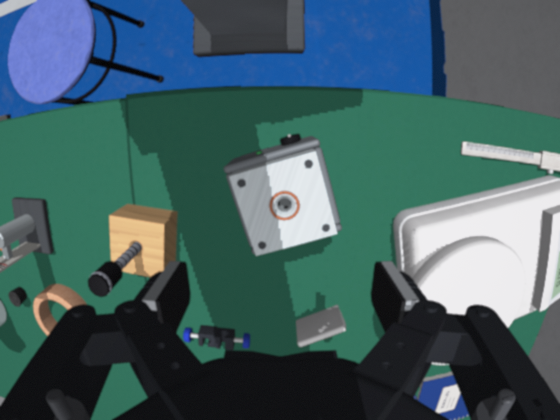

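The wrist view shows the well, with a copper ring round it, at (285,205), the rod's knob at (107,277) and the holder at (143,240). I'll fit the ring for the precise mouth centre and move on to the rod.

```bash
python3 - <<'E'
from h import *
s={'position':np.array([0.45809487,0.10247341,0.23088171]),'tool_rot':np.array([2.22561909,2.21655107,-9.86723788e-04])}
im=cv2.imread('pics/w1.png');h=cv2.cvtColor(im,cv2.COLOR_BGR2HSV)
m=((h[...,0]<18)&(h[...,1]>70)).astype(np.uint8);m[:180]=0;m[235:]=0;m[:,:260]=0;m[:,315:]=0
ys,xs=np.nonzero(m);print(len(xs),cv2.fitEllipse(np.c_[xs,ys].astype(np.float32)),xs.min(),xs.max(),ys.min(),ys.max())
e=((xs.min()+xs.max())/2,(ys.min()+ys.max())/2);print(e,wpt(s,*e,.09))
print([wpt(s,u,v,.09) for u,v in((228,171),(317,141),(338,229),(257,254))])
E
```

```text
176 ((284.0434875488281, 205.22434997558594), (26.66531753540039, 27.574369430541992), 86.9600830078125) 270 298 191 219
(np.float64(284.0), np.float64(205.0)) [0.46510296 0.106169   0.09      ]
[array([0.43341867, 0.05640974, 0.09      ]), array([0.40726254, 0.13510623, 0.09      ]), array([0.48858937, 0.15672921, 0.09      ]), array([0.51344964, 0.08035015, 0.09      ])]
```

Call:
servo_tool:
  series:
    - [0,0,0,-0.04,0.01,0,0.085]
    - [0,0,0,-0.04,0.015,0,0.085]
    - [0,0,0,-0.04,0.015,0,0.085]
    - [0,0,0,-0.04,0.015,0,0.085]
    - [0,0,0,-0.01,0.005,0.0,0.085]
    - [0,0,0,0,0,0,0.085]

```text
clock: 3.5
position: [0.5168, -0.0646, 0.231]
tool_rot: [-2.222, -2.22, 0.0]
ft_force: [-0.3, -0.2, -0.2]
finger_gap: 0.992
```

```bash
python3 - <<'E'
from h import *
s=read_state();print(s['position'],s['tool_rot'],s['clock'])
p,d=snap('wrist','w2')
for r in place_of('wrist','knob_underside'): print(r, wpt(s,*r['point'],.11))
for r in silhouettes('wrist','holder')[:1]: print(r['box'],r['conf'])
print(wpix(s,[.526,-.067,.144]))
E
```

```text
[ 0.5167661  -0.06459853  0.23102277] [-2.22175216e+00 -2.22048272e+00  3.35663475e-04] 3.5
{'point': [22.4, 185.7], 'conf': 0.74} [ 0.49555678 -0.33623777  0.11      ]
{'point': [279.1, 214.8], 'conf': 0.65} [ 0.52687703 -0.06513291  0.11      ]
[241.4, 150.0, 76.1, 83.9] 0.63
(np.float64(276.48558847199627), np.float64(227.0218254777485))
```

View pics/w2.png

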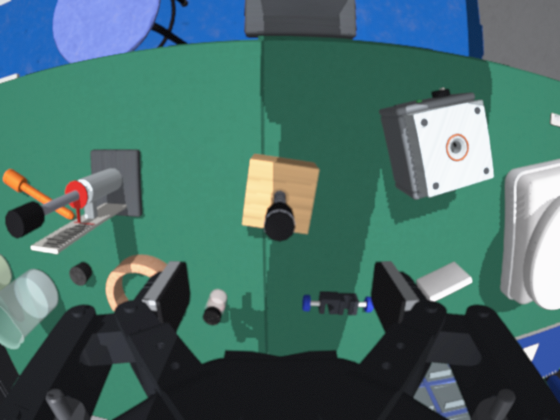

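Knob top at (279,223), which is within 2 mm of the estimate. Rod at about (0.525, -0.066), well at (0.465, 0.106). Now grasping.

Call:
servo_tool:
  series:
    - [0,0,0,-0.001,0.008,0.04,0.06]
    - [0,0,0,0,0,0.045,0.06]
    - [0,0,0,0,0,0.03,0.06]
    - [0,0,0,0,0,0.01,0.06]
    - [0,0,0,0,0,0,0.06]
  force: 60

```text
clock: 4.15
position: [0.5238, -0.0643, 0.1058]
tool_rot: [-2.219, -2.222, 0.001]
ft_force: [-0.4, 0.9, -0.1]
finger_gap: 0.702
```

Call:
servo_tool:
  series:
    - [0,0,0,0,0,0,0.0]
    - [0,0,0,0,0,0,0.0]
    - [0,0,0,0,0,0,0.0]
    - [0,0,0,0,0,0,0.0]
    - [0,0,0,0,0,0,0.0]
    - [0,0,0,0,0,0,0.0]
  force: 60

```text
clock: 4.75
position: [0.5256, -0.0656, 0.1083]
tool_rot: [2.22, 2.22, 0.003]
ft_force: [-0.3, 0.5, 6.3]
finger_gap: 0.264
```

Call:
servo_tool:
  series:
    - [0,0,0,0,0,-0.02,0.0]
    - [0,0,0,0,0,-0.03,0.0]
    - [0,0,0,0,0,-0.04,0.0]
    - [0,0,0,0,0,-0.04,0.0]
    - [0,0,0,0,0,0,0.0]

```text
clock: 5.25
position: [0.5262, -0.0657, 0.2426]
tool_rot: [2.217, 2.217, 0.008]
ft_force: [0.1, -0.1, -1.1]
finger_gap: 0.265
```

Call:
servo_tool:
  series:
    - [0,0,0,0.03,-0.012,0,0.0]
    - [0,0,0,0.04,-0.014,0,0.0]
    - [0,0,0,0.04,-0.014,0,0.0]
    - [0,0,0,0.04,-0.014,0,0.0]
    - [0,0,0,0.02,-0.006,0,0.0]
    - [0,0,0,0,0,0,0.0]

```text
clock: 5.85
position: [0.4637, 0.1067, 0.2362]
tool_rot: [-2.217, -2.225, -0.001]
ft_force: [0.4, 0.3, -1.8]
finger_gap: 0.267
```

```bash
python3 - <<'E'
from h import *
s=read_state();print(s['position'],s['tool_rot'],s['ft_force'],s['finger_gap'],s['clock'])
p,d=snap('wrist','w3');
cv2.imwrite('pics/w3c.png',cv2.resize(cv2.imread('pics/w3.png')[120:300,180:380],None,fx=3,fy=3,interpolation=cv2.INTER_CUBIC))
print(wpix(s,[.4651,.1062,.09]), wpix(s,s['position']+[0,0,-.1]))
im=p[:,:,::-1].copy();h=cv2.cvtColor(im,cv2.COLOR_BGR2HSV)
m=((h[...,0]<18)&(h[...,1]>70));m[:160]=0;m[250:]=0;m[:,:240]=0;m[:,330:]=0
ys,xs=np.nonzero(m);print(len(xs),xs.min(),xs.max(),ys.min(),ys.max())
E
```

```text
[0.46370076 0.10667754 0.23618627] [-2.21746591e+00 -2.22494989e+00 -6.00724759e-04] [ 0.35258852  0.29806521 -1.75435562] 0.26668987114345916 5.85
(np.float64(279.1552640397925), np.float64(197.5615843479646)) (np.float64(279.6435347234658), np.float64(210.25734959323518))
148 265 293 184 210
```

View pics/w3c.png

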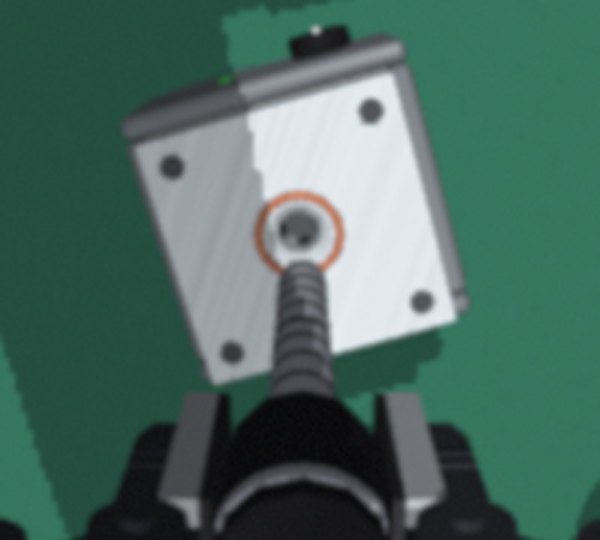

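The ring centres at about (279,198), against 197.6 predicted, and the rod tip is at about (280,210), so the rod lies within about 1 mm of the well's axis. Lowering into the mouth.

Call:
servo_tool:
  series:
    - [0,0,0,-0.0005,0.001,0.02,0.0]
    - [0,0,0,0,0,0.018,0.0]
    - [0,0,0,0,0,0.008,0.0]
    - [0,0,0,0,0,0.004,0.0]
    - [0,0,0,0,0,0.004,0.0]
    - [0,0,0,0,0,0.004,0.0]
    - [0,0,0,0,0,0,0.0]
    - [0,0,0,0,0,0,0.0]
  force: 35

```text
clock: 6.7
position: [0.4655, 0.1043, 0.1783]
tool_rot: [-2.221, -2.221, -0.001]
ft_force: [-0.6, 4.4, -2.3]
finger_gap: 0.264
```

Call:
servo_tool:
  series:
    - [0,0,0,0,0,0.002,0.0]
    - [0,0,0,0,0,0,0.0]

```text
clock: 6.9
position: [0.4656, 0.1043, 0.1764]
tool_rot: [-2.221, -2.222, -0.001]
ft_force: [-1.0, 4.7, 0.3]
finger_gap: 0.267
```

Call:
servo_tool:
  series:
    - [0,0,0,0,0,0.002,0.0]
    - [0,0,0,0,0,0,0.0]

```text
clock: 7.1
position: [0.4656, 0.1043, 0.1743]
tool_rot: [-2.221, -2.222, -0.001]
ft_force: [-1.2, 5.1, 0.7]
finger_gap: 0.268
```

Call:
servo_tool:
  series:
    - [0,0,0,0,0,0.002,0.0]
    - [0,0,0,0,0,0,0.0]

```text
clock: 7.3
position: [0.4655, 0.1043, 0.1722]
tool_rot: [-2.221, -2.222, -0.001]
ft_force: [-1.4, 4.9, 0.4]
finger_gap: 0.267
```

Call:
servo_tool:
  series:
    - [0,0,0,0.0012,-0.0002,0,0.0]
    - [0,0,0,0,0,0.002,0.0]
    - [0,0,0,0,0,0,0.0]

```text
clock: 7.6
position: [0.4653, 0.105, 0.1699]
tool_rot: [2.221, 2.221, -0.001]
ft_force: [-0.2, 2.0, -0.8]
finger_gap: 0.264
```

Call:
servo_tool:
  series:
    - [0,0,0,0,0,0.002,0.0]
    - [0,0,0,0,0,0,0.0]

```text
clock: 7.8
position: [0.4653, 0.105, 0.1681]
tool_rot: [2.221, 2.221, -0.001]
ft_force: [0.0, 1.5, -0.3]
finger_gap: 0.264
```

Call:
servo_tool:
  series:
    - [0,0,0,0,0,0.002,0.0]
    - [0,0,0,0,0,0,0.0]

```text
clock: 8.0
position: [0.4653, 0.1051, 0.166]
tool_rot: [2.221, 2.222, -0.001]
ft_force: [0.1, 0.8, -2.3]
finger_gap: 0.267
```

Call:
servo_tool:
  series:
    - [0,0,0,0,0,0.002,0.0]
    - [0,0,0,0,0,0,0.0]

```text
clock: 8.2
position: [0.4652, 0.1051, 0.1639]
tool_rot: [-2.221, -2.222, 0.001]
ft_force: [0.9, -0.0, -1.1]
finger_gap: 0.266
```

Call:
servo_tool:
  series:
    - [0,0,0,0,0,0.002,0.0]
    - [0,0,0,0,0,0,0.0]

```text
clock: 8.4
position: [0.4652, 0.1052, 0.1618]
tool_rot: [-2.221, -2.221, 0.001]
ft_force: [0.5, 1.1, -2.6]
finger_gap: 0.264
```

Call:
servo_tool:
  series:
    - [0,0,0,0,0,0.002,0.0]
    - [0,0,0,0,0,0,0.0]

```text
clock: 8.6
position: [0.4652, 0.1052, 0.1599]
tool_rot: [-2.221, -2.221, 0.001]
ft_force: [1.2, 0.4, -1.4]
finger_gap: 0.265
```

```bash
python3 - <<'E'
from h import *
s=read_state();print(s['position'],s['ft_force'])
p,d=snap('wrist','w4')
cv2.imwrite('pics/w4c.png',cv2.resize(cv2.imread('pics/w4.png')[100:310,150:410],None,fx=2.5,fy=2.5,interpolation=cv2.INTER_CUBIC))
E
```

```text
[0.46519771 0.10519569 0.15992081] [ 1.18057981  0.37397865 -1.36902563]
```

View pics/w4c.png

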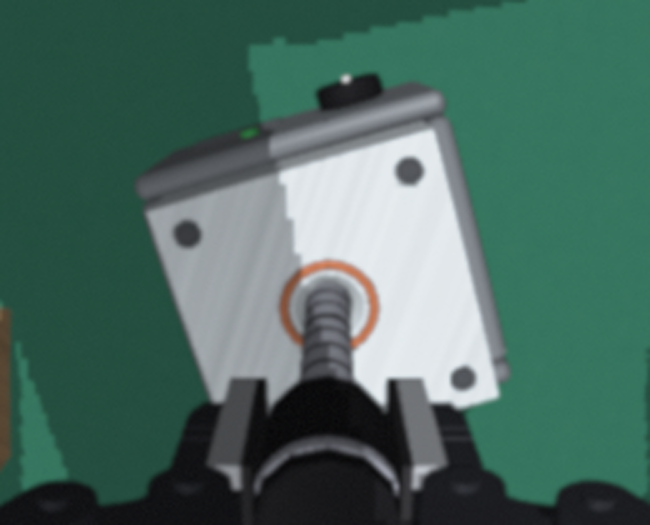

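The rod is inside the ring, in the well, at (327,300) in the crop, and it is free. No wiper drag yet. Continuing in small steps.

Call:
servo_tool:
  series:
    - [0,0,0,0,0,0.002,0.0]
    - [0,0,0,0,0,0.0,0.0]

```text
clock: 8.85
position: [0.4652, 0.1052, 0.1579]
tool_rot: [-2.221, -2.222, 0.001]
ft_force: [0.7, 1.4, -1.5]
finger_gap: 0.266
```

Call:
servo_tool:
  series:
    - [0,0,0,0,0,0.002,0.0]
    - [0,0,0,0,0,0.0,0.0]

```text
clock: 9.05
position: [0.4652, 0.1052, 0.156]
tool_rot: [-2.221, -2.222, 0.0]
ft_force: [2.0, -0.5, -1.2]
finger_gap: 0.265
```

Call:
servo_tool:
  series:
    - [0,0,0,0,0,0.002,0.0]
    - [0,0,0,0,0,0.0,0.0]

```text
clock: 9.25
position: [0.4652, 0.1052, 0.1539]
tool_rot: [-2.221, -2.221, 0.0]
ft_force: [0.3, 0.6, -0.7]
finger_gap: 0.267
```

Call:
servo_tool:
  series:
    - [0,0,0,0,0,0.002,0.0]
    - [0,0,0,0,0,0.0,0.0]

```text
clock: 9.45
position: [0.4652, 0.1052, 0.1519]
tool_rot: [-2.221, -2.222, 0.0]
ft_force: [0.2, 0.4, -0.9]
finger_gap: 0.264
```

Call:
servo_tool:
  series:
    - [0,0,0,0,0,0.0015,0.0]
    - [0,0,0,0,0,0.0,0.0]

```text
clock: 9.65
position: [0.4652, 0.1052, 0.1506]
tool_rot: [-2.221, -2.222, 0.0]
ft_force: [0.7, 0.2, -1.5]
finger_gap: 0.264
```

Call:
servo_tool:
  series:
    - [0,0,0,0,0,0.0015,0.0]
    - [0,0,0,0,0,0.0,0.0]

```text
clock: 9.85
position: [0.4652, 0.1052, 0.1491]
tool_rot: [-2.221, -2.222, 0.0]
ft_force: [0.8, 0.8, 0.4]
finger_gap: 0.263
```

```bash
python3 - <<'E'
from h import *
s=read_state();print(s['position'],s['ft_force'],s['joint_efforts'])
p,d=snap('scene','s2')
c=camera_params('scene');K=np.array(c['camera_matrix']);T=np.array(c['world_to_cam'])
for q in ([.465,.106,.09],[.465,.106,s['position'][2]+.002],[.465,.106,.2]):
    x=K@(T@np.r_[q,1])[:3];print(x[:2]/x[2])
cv2.imwrite('pics/s2c.png',cv2.resize(cv2.imread('pics/s2.png')[130:240,110:250],None,fx=5,fy=5,interpolation=cv2.INTER_CUBIC))
E
```

```text
[0.46523462 0.10522662 0.14905576] [0.75479111 0.81719282 0.40269574] [-2.48198854e-01 -4.10230064e+01  4.73477662e+01  1.79204224e-01
 -1.91347492e-01  1.09328797e-03]
[168.52441707 195.41322389]
[164.54471429 175.62852107]
[161.12057944 158.60576982]
```

View pics/s2c.png

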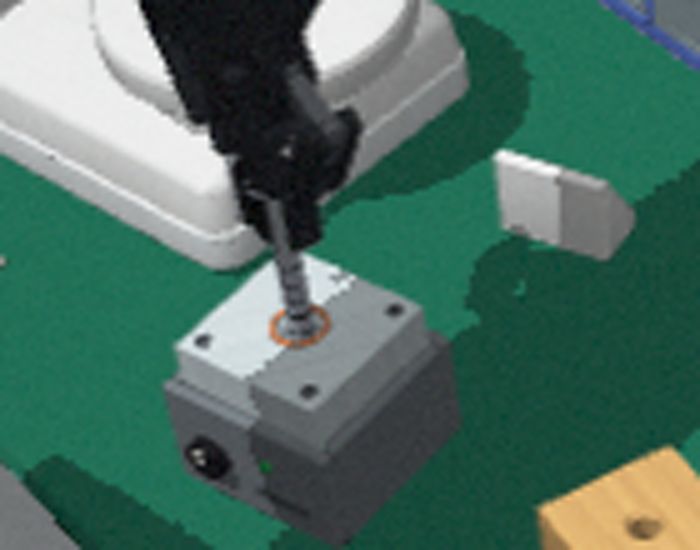

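```bash
python3 - <<'E'
from h import *
s=read_state()
for d in (-.01,-.005,0,.005,.01,.015,.02,.034): print(d,np.round(wpix(s,s['position']+[-.012,0,d]),1))
p=cv2.imread('pics/w4.png').astype(int).sum(2)
print(p[225:300,281])
print(p[225:300,276])
E
```

```text
-0.01 [279.5 237.6]
-0.005 [279.5 241.3]
0 [279.5 245.2]
0.005 [279.5 249.3]
0.01 [279.4 253.7]
0.015 [279.4 258.4]
0.02 [279.4 263.4]
0.034 [279.3 279.3]
[265 239 308 359 350 295 273 324 363 369 349 286 233 259 291 299 299 276
 217 209 264 283 261 237 201 132  66  35  32  28  32  34  32  33  33  27
  35  37  30  33  30  35  31  33  31  31  33  42  75 145 199 223 243 242
 183  95  41  32  41  56  70  72  75  71  73  68  75  73  69  74  69  73
  71  67  69]
[282 218 220 266 265 227 184 183 212 226 232 220 185 175 206 226 230 226
 200 163 176 212 229 232 218 180 116  52  37  30  33  38  34  30  36  36
  31  33  33  37  37  32  30  36  32  38  30  30  63 125 184 226 254 284
 257 170  72  36  34  40  57  73  77  71  77  71  74  74  73  73  70  73
  72  73  72]
```

```bash
python3 - <<'E'
from h import *
s=read_state();s['position']=np.array([.4652,.1052,.1599])
for d in (-.005,0,.005,.01,.015): print(d,[round(wpix(s,s['position']+[-.006,0,d-.01*k])[1],1) for k in range(1,9)], 'mouth',round(wpix(s,[.465-.006,.106,.09])[1],1))
p=cv2.imread('pics/w4.png').astype(int).sum(2); print(p[195:230,278:284].mean(1).round())
E
```

```text
-0.005 [np.float64(244.8), np.float64(237.9), np.float64(231.7), np.float64(226.1), np.float64(221.0), np.float64(216.4), np.float64(212.1), np.float64(208.2)] mouth 213.9
0 [np.float64(248.5), np.float64(241.3), np.float64(234.8), np.float64(228.9), np.float64(223.5), np.float64(218.6), np.float64(214.2), np.float64(210.1)] mouth 213.9
0.005 [np.float64(252.5), np.float64(244.8), np.float64(237.9), np.float64(231.7), np.float64(226.1), np.float64(221.0), np.float64(216.4), np.float64(212.1)] mouth 213.9
0.01 [np.float64(256.7), np.float64(248.5), np.float64(241.3), np.float64(234.8), np.float64(228.9), np.float64(223.5), np.float64(218.6), np.float64(214.2)] mouth 213.9
0.015 [np.float64(261.1), np.float64(252.5), np.float64(244.8), np.float64(237.9), np.float64(231.7), np.float64(226.1), np.float64(221.0), np.float64(216.4)] mouth 213.9
[688. 687. 686. 686. 685. 685. 684. 672. 605. 506. 446. 412. 459. 572.
 610. 544. 456. 402. 376. 351. 310. 296. 331. 358. 343. 302. 312. 350.
 366. 340. 265. 232. 300. 349. 342.]
```

Call:
servo_tool:
  series:
    - [0,0,0,0,0,0.001,0.0]
    - [0,0,0,0,0,0.0,0.0]

```text
clock: 10.1
position: [0.4653, 0.1052, 0.1482]
tool_rot: [-2.221, -2.222, 0.0]
ft_force: [-0.3, 0.8, -0.2]
finger_gap: 0.264
```

Call:
servo_tool:
  series:
    - [0,0,0,0,0,0.001,0.0]
    - [0,0,0,0,0,0.0,0.0]

```text
clock: 10.3
position: [0.4653, 0.1052, 0.1472]
tool_rot: [-2.221, -2.222, 0.0]
ft_force: [-0.2, 0.3, 0.9]
finger_gap: 0.264
```

Call:
servo_tool:
  series:
    - [0,0,0,0,0,0.001,0.0]
    - [0,0,0,0,0,0.0,0.0]

```text
clock: 10.5
position: [0.4653, 0.1052, 0.1461]
tool_rot: [-2.221, -2.222, 0.0]
ft_force: [0.2, 0.0, 0.8]
finger_gap: 0.266
```

Call:
servo_tool:
  series:
    - [0,0,0,0,0,0.001,0.0]

```text
clock: 10.6
position: [0.4654, 0.1052, 0.1454]
tool_rot: [2.221, 2.222, 0.0]
ft_force: [0.0, -1.0, 2.1]
finger_gap: 0.27
```

Call:
servo_tool:
  series:
    - [0,0,0,0,0,0.001,0.0]

```text
clock: 10.7
position: [0.4654, 0.1052, 0.1443]
tool_rot: [2.221, 2.222, 0.0]
ft_force: [-0.6, 0.4, 2.6]
finger_gap: 0.264
```

Call:
servo_tool:
  series:
    - [0,0,0,0,0,0.001,0.0]

```text
clock: 10.8
position: [0.4653, 0.1052, 0.1433]
tool_rot: [2.221, 2.222, 0.0]
ft_force: [-0.3, 1.4, 2.3]
finger_gap: 0.263
```

Call:
servo_tool:
  series:
    - [0,0,0,0,0,0.001,0.0]

```text
clock: 10.9
position: [0.4653, 0.1052, 0.1422]
tool_rot: [2.221, 2.222, 0.0]
ft_force: [0.7, -0.6, 1.8]
finger_gap: 0.265
```

Call:
servo_tool:
  series:
    - [0,0,0,0,0,0.001,0.0]
  force: 20

```text
clock: 11.0
position: [0.4653, 0.1052, 0.1412]
tool_rot: [2.221, 2.222, 0.0]
ft_force: [0.2, 0.1, 3.2]
finger_gap: 0.265
```

Call:
servo_tool:
  series:
    - [0,0,0,0,0,0.001,0.0]

```text
clock: 11.1
position: [0.4653, 0.1052, 0.1402]
tool_rot: [-2.221, -2.222, 0.0]
ft_force: [-0.4, 0.4, 1.8]
finger_gap: 0.262
```

Call:
servo_tool:
  series:
    - [0,0,0,0,0,0.001,0.0]

```text
clock: 11.2
position: [0.4653, 0.1052, 0.1392]
tool_rot: [2.221, 2.222, 0.0]
ft_force: [0.0, 0.1, 3.0]
finger_gap: 0.267
```

Call:
servo_tool:
  series:
    - [0,0,0,0,0,0.001,0.0]

```text
clock: 11.3
position: [0.4653, 0.1052, 0.1382]
tool_rot: [2.221, 2.222, -0.0]
ft_force: [-1.4, 1.0, 2.3]
finger_gap: 0.264
```

Call:
servo_tool:
  series:
    - [0,0,0,0,0,0.001,0.0]

```text
clock: 11.4
position: [0.4653, 0.1052, 0.1372]
tool_rot: [2.221, 2.222, -0.0]
ft_force: [0.2, 0.6, 2.7]
finger_gap: 0.267
```

Call:
servo_tool:
  series:
    - [0,0,0,0,0,0.001,0.0]

```text
clock: 11.5
position: [0.4653, 0.1052, 0.1362]
tool_rot: [2.221, 2.222, 0.0]
ft_force: [-0.4, 1.1, 3.0]
finger_gap: 0.259
```

Call:
servo_tool:
  series:
    - [0,0,0,0,0,0.001,0.0]

```text
clock: 11.6
position: [0.4653, 0.1052, 0.1352]
tool_rot: [2.221, 2.222, 0.0]
ft_force: [0.1, 1.2, 2.3]
finger_gap: 0.266
```

Call:
servo_tool:
  series:
    - [0,0,0,0,0,0.001,0.0]

```text
clock: 11.7
position: [0.4653, 0.1052, 0.1342]
tool_rot: [-2.221, -2.222, -0.0]
ft_force: [-0.3, 1.0, 2.8]
finger_gap: 0.266
```

Call:
servo_tool:
  series:
    - [0,0,0,0,0,0.001,0.0]

```text
clock: 11.8
position: [0.4653, 0.1052, 0.1332]
tool_rot: [-2.221, -2.222, 0.0]
ft_force: [0.9, -0.4, 2.5]
finger_gap: 0.265
```

Call:
servo_tool:
  series:
    - [0,0,0,0,0,0.001,0.0]

```text
clock: 11.9
position: [0.4653, 0.1052, 0.1322]
tool_rot: [2.221, 2.222, 0.0]
ft_force: [-0.2, 0.2, 2.2]
finger_gap: 0.268
```

Call:
servo_tool:
  series:
    - [0,0,0,0,0,0.001,0.0]

```text
clock: 12.0
position: [0.4653, 0.1052, 0.1312]
tool_rot: [2.221, 2.222, -0.0]
ft_force: [-0.5, -0.4, 2.3]
finger_gap: 0.266
```

Call:
servo_tool:
  series:
    - [0,0,0,0,0,0.001,0.0]

```text
clock: 12.1
position: [0.4653, 0.1052, 0.1302]
tool_rot: [2.221, 2.222, -0.0]
ft_force: [-0.5, 0.5, 2.7]
finger_gap: 0.264
```

Call:
servo_tool:
  series:
    - [0,0,0,0,0,0.001,0.0]

```text
clock: 12.2
position: [0.4653, 0.1052, 0.1292]
tool_rot: [2.221, 2.222, -0.0]
ft_force: [-0.7, 2.3, 2.7]
finger_gap: 0.264
```

Call:
servo_tool:
  series:
    - [0,0,0,0,0,0.001,0.0]

```text
clock: 12.3
position: [0.4653, 0.1052, 0.1282]
tool_rot: [-2.221, -2.222, 0.0]
ft_force: [0.1, 0.8, 2.6]
finger_gap: 0.266
```

Call:
servo_tool:
  series:
    - [0,0,0,0,0,0.001,0.0]

```text
clock: 12.4
position: [0.4653, 0.1052, 0.1272]
tool_rot: [2.221, 2.222, 0.0]
ft_force: [-0.2, 0.6, 2.4]
finger_gap: 0.263
```

```bash
python3 - <<'E'
from h import *
s=read_state()
p,d=snap('wrist','w5');q=p.astype(int).sum(2);print(s['position'],q[200:285,278:284].mean(1).round())
E
```

```text
[0.46531441 0.10522299 0.12721602] [712. 712. 712. 710. 711. 710. 710. 709. 708. 708. 707. 706. 705. 705.
 704. 704. 704. 679. 566. 461. 442. 424. 467. 596. 657. 601. 503. 447.
 396. 348. 300. 295. 344. 380. 388. 366. 308. 284. 336. 378. 389. 385.
 348. 280. 279. 336. 369. 374. 370. 330. 226. 109.  52.  44.  47.  44.
  45.  45.  43.  40.  38.  37.  36.  38.  39.  37.  38.  37.  35.  36.
  41.  38.  38.  70. 135. 198. 235. 262. 276. 221. 122.  51.  38.  45.
  60.]
```

The rings and the knob edge sit in the same rows as before, so the rod has not slipped in the grip.

Call:
servo_tool:
  series:
    - [0,0,0,0,0,0.001,0.0]

```text
clock: 12.55
position: [0.4653, 0.1052, 0.1262]
tool_rot: [-2.221, -2.222, 0.0]
ft_force: [-0.9, -0.0, 1.5]
finger_gap: 0.266
```

Call:
servo_tool:
  series:
    - [0,0,0,0,0,0.001,0.0]

```text
clock: 12.65
position: [0.4653, 0.1052, 0.1252]
tool_rot: [2.221, 2.222, 0.0]
ft_force: [-0.7, 0.6, 3.2]
finger_gap: 0.263
```

Call:
servo_tool:
  series:
    - [0,0,0,0,0,0.001,0.0]

```text
clock: 12.75
position: [0.4653, 0.1052, 0.1243]
tool_rot: [2.221, 2.222, 0.0]
ft_force: [-0.7, -0.7, 6.5]
finger_gap: 0.266
```

Call:
servo_tool:
  series:
    - [0,0,0,0,0,0.0005,0.0]

```text
clock: 12.85
position: [0.4655, 0.1053, 0.1241]
tool_rot: [2.221, 2.221, 0.001]
ft_force: [-1.2, 0.6, 8.5]
finger_gap: 0.265
```

Call:
servo_tool:
  series:
    - [0,0,0,0,0,0,0.0]

```text
clock: 12.95
position: [0.4654, 0.1053, 0.1242]
tool_rot: [2.221, 2.221, 0.001]
ft_force: [-1.2, 0.9, 5.4]
finger_gap: 0.267
```

Call:
servo_tool:
  series:
    - [0,0,0,0,0,0.0005,0.0]
    - [0,0,0,0,0,0,0.0]

```text
clock: 13.15
position: [0.4655, 0.1053, 0.1241]
tool_rot: [2.221, 2.221, 0.002]
ft_force: [-1.8, -0.1, 8.4]
finger_gap: 0.26
```

Call:
servo_tool:
  series:
    - [0,0,0,0,0,0.0005,0.0]
    - [0,0,0,0,0,0,0.0]

```text
clock: 13.35
position: [0.4656, 0.1053, 0.1241]
tool_rot: [2.22, 2.221, 0.002]
ft_force: [-1.7, 0.4, 12.5]
finger_gap: 0.261
```

The TCP stays at 0.1241 while the force rises from 5 to 12.5 N, so this is the hard bottom. Relieve and release.

Call:
servo_tool:
  series:
    - [0,0,0,0,0,-0.001,0.0]
    - [0,0,0,0,0,0,0.06]
    - [0,0,0,0,0,0,0.06]
    - [0,0,0,0,0,0,0.06]
    - [0,0,0,0,0,0,0.06]

```text
clock: 13.85
position: [0.4652, 0.1052, 0.1235]
tool_rot: [-2.221, -2.221, 0.001]
ft_force: [-0.1, 0.1, -0.8]
finger_gap: 0.7
```

Call:
servo_tool:
  series:
    - [0,0,0,0,0,-0.02,0.06]
    - [0,0,0,0,0,-0.03,0.06]
    - [0,0,0,0,0,-0.01,0.0]
    - [0,0,0,0,0,0,0.0]
    - [0,0,0,0,0,0,0.0]
    - [0,0,0,0,0,0,0.0]
    - [0,0,0,0,0,0,0.0]

```text
clock: 14.55
position: [0.4649, 0.1051, 0.1827]
tool_rot: [-2.221, -2.221, 0.002]
ft_force: [0.4, -0.8, 0.3]
finger_gap: -0.001
```

```bash
python3 - <<'E'
from h import *
s=read_state();print(s['position'],s['ft_force'],s['finger_gap'],s['clock'])
p,d=snap('wrist','w6')
for dz in(.12,.124,.126,.13): print(dz,wpix(s,[.465,.1055,dz]),wpix(s,[.453,.1055,dz]),wpix(s,[.453,.1055,dz+.034]))
cv2.imwrite('pics/w6c.png',cv2.resize(cv2.imread('pics/w6.png')[120:330,150:410],None,fx=2.5,fy=2.5,interpolation=cv2.INTER_CUBIC))
E
```

```text
[0.46490248 0.10513415 0.18269099] [ 0.39675911 -0.79370154  0.30299165] -0.0010473810462562193 14.55
0.12 (np.float64(280.23314836409844), np.float64(226.2118415799647)) (np.float64(280.22376734086276), np.float64(208.97362023878614)) (np.float64(280.23192911350156), np.float64(225.75882442789018))
0.124 (np.float64(280.2341274156672), np.float64(228.19522589715325)) (np.float64(280.22459863446136), np.float64(210.67899461090607)) (np.float64(280.23308069334144), np.float64(228.13461877203838))
0.126 (np.float64(280.23462975914975), np.float64(229.21339721775308)) (np.float64(280.22502559257356), np.float64(211.5552580669393)) (np.float64(280.23367465577525), np.float64(229.36073732404083))
0.13 (np.float64(280.23566116804346), np.float64(231.3049932009217)) (np.float64(280.22590314371394), np.float64(213.35708454535396)) (np.float64(280.23490078848545), np.float64(231.8934222793494))
```

View pics/w6c.png

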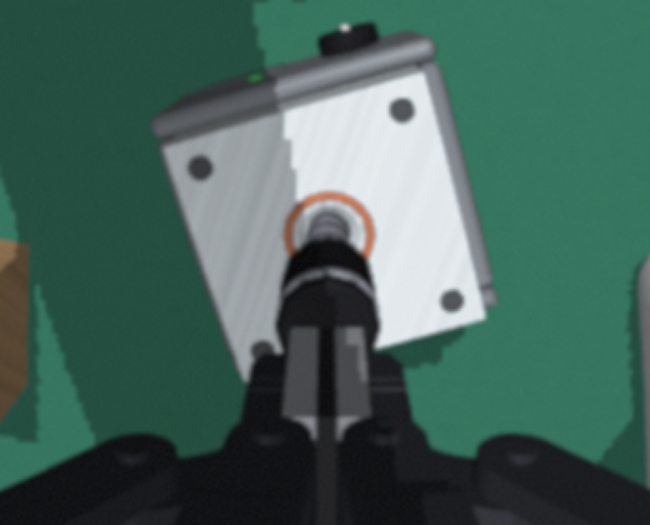

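The released rod stands upright in the well: shaft at (328,225) in the crop, knob below it, and the shut finger tips over the knob. Now feeling the knob's top with the shut tips.

Call:
servo_tool:
  series:
    - [0,0,0,0,0,0.009,0.0]
    - [0,0,0,0,0,0,0.0]

```text
clock: 14.8
position: [0.4648, 0.1051, 0.1732]
tool_rot: [-2.22, -2.221, 0.003]
ft_force: [-0.2, 0.4, 0.2]
finger_gap: 0.006
```

Call:
servo_tool:
  series:
    - [0,0,0,0,0,0.001,0.0]

```text
clock: 14.9
position: [0.4651, 0.1052, 0.1733]
tool_rot: [-2.221, -2.221, 0.001]
ft_force: [0.4, 0.1, -0.6]
finger_gap: -0.001
```

Call:
servo_tool:
  series:
    - [0,0,0,0,0,0.001,0.0]

```text
clock: 15.0
position: [0.4653, 0.1052, 0.1727]
tool_rot: [-2.221, -2.222, 0.0]
ft_force: [-0.6, -0.2, 0.1]
finger_gap: 0.001
```

Call:
servo_tool:
  series:
    - [0,0,0,0,0,0.001,0.0]

```text
clock: 15.1
position: [0.4654, 0.1052, 0.1718]
tool_rot: [2.221, 2.222, 0.0]
ft_force: [-0.2, 0.8, 0.2]
finger_gap: -0.004
```

Call:
servo_tool:
  series:
    - [0,0,0,0,0,0.001,0.0]

```text
clock: 15.2
position: [0.4654, 0.1052, 0.1708]
tool_rot: [2.221, 2.222, 0.0]
ft_force: [-0.3, -0.2, -0.0]
finger_gap: 0.001
```

Call:
servo_tool:
  series:
    - [0,0,0,0,0,0.001,0.0]

```text
clock: 15.3
position: [0.4654, 0.1052, 0.1698]
tool_rot: [2.221, 2.222, 0.0]
ft_force: [-0.4, 0.0, 0.3]
finger_gap: 0.002
```

Call:
servo_tool:
  series:
    - [0,0,0,0,0,0.001,0.0]

```text
clock: 15.4
position: [0.4653, 0.1052, 0.1688]
tool_rot: [2.221, 2.222, 0.0]
ft_force: [-0.3, -0.4, -0.6]
finger_gap: -0.001
```

Call:
servo_tool:
  series:
    - [0,0,0,0,0,0.001,0.0]

```text
clock: 15.5
position: [0.4653, 0.1052, 0.1677]
tool_rot: [2.221, 2.222, 0.0]
ft_force: [-0.0, 0.1, 0.6]
finger_gap: -0.001
```

Call:
servo_tool:
  series:
    - [0,0,0,0,0,0.001,0.0]

```text
clock: 15.6
position: [0.4653, 0.1052, 0.1667]
tool_rot: [2.221, 2.222, 0.0]
ft_force: [-0.4, -0.9, -0.4]
finger_gap: 0.001
```

Call:
servo_tool:
  series:
    - [0,0,0,0,0,0.001,0.0]

```text
clock: 15.7
position: [0.4653, 0.1052, 0.1657]
tool_rot: [2.221, 2.222, 0.0]
ft_force: [0.3, -0.6, 0.8]
finger_gap: -0.002
```

Call:
servo_tool:
  series:
    - [0,0,0,0,0,0.001,0.0]

```text
clock: 15.8
position: [0.4653, 0.1052, 0.1647]
tool_rot: [2.221, 2.222, 0.0]
ft_force: [-0.5, -0.3, 0.4]
finger_gap: 0.004
```

Call:
servo_tool:
  series:
    - [0,0,0,0,0,0.001,0.0]

```text
clock: 15.9
position: [0.4653, 0.1052, 0.1637]
tool_rot: [2.221, 2.222, 0.0]
ft_force: [-0.4, 0.6, 0.1]
finger_gap: 0.004
```

Call:
servo_tool:
  series:
    - [0,0,0,0,0,0.001,0.0]

```text
clock: 16.0
position: [0.4653, 0.1052, 0.1627]
tool_rot: [2.221, 2.222, -0.0]
ft_force: [-0.1, 0.6, -0.4]
finger_gap: -0.002
```

Call:
servo_tool:
  series:
    - [0,0,0,0,0,0.001,0.0]

```text
clock: 16.1
position: [0.4653, 0.1052, 0.1617]
tool_rot: [2.221, 2.222, 0.0]
ft_force: [0.1, 0.5, 0.8]
finger_gap: 0.0
```

Call:
servo_tool:
  series:
    - [0,0,0,0,0,0.001,0.0]

```text
clock: 16.2
position: [0.4653, 0.1052, 0.1607]
tool_rot: [2.221, 2.222, -0.0]
ft_force: [0.3, 0.3, -0.1]
finger_gap: -0.001
```

Call:
servo_tool:
  series:
    - [0,0,0,0,0,0.001,0.0]

```text
clock: 16.3
position: [0.4654, 0.1053, 0.1598]
tool_rot: [2.221, 2.222, 0.0]
ft_force: [-0.3, 0.6, 7.8]
finger_gap: -0.0
```

Call:
servo_tool:
  series:
    - [0,0,0,0,0,0.0005,0.0]
    - [0,0,0,0,0,0,0.0]

```text
clock: 16.5
position: [0.4655, 0.1053, 0.1598]
tool_rot: [2.221, 2.221, 0.001]
ft_force: [-0.8, 0.5, 4.5]
finger_gap: 0.004
```

Call:
servo_tool:
  series:
    - [0,0,0,0,0,0.0003,0.0]
    - [0,0,0,0,0,0,0.0]

```text
clock: 16.7
position: [0.4656, 0.1053, 0.1598]
tool_rot: [2.221, 2.221, 0.002]
ft_force: [-0.9, 0.7, 6.6]
finger_gap: -0.001
```

Hard contact at TCP 0.1598, so the knob underside is at 0.1258 (exposed length about 35.8 mm, depth about 64 mm). The pointer knob's top therefore has to end at 0.2208. Going to the post.

Call:
servo_tool:
  series:
    - [0,0,0,0,0,-0.03,0.0]
    - [0,0,0,0,0,-0.045,0.0]
    - [0,0,0,-0.03,0.005,-0.035,0.0]
    - [0,0,0,-0.045,0.005,0,0.085]
    - [0,0,0,-0.045,0.005,0,0.085]
    - [0,0,0,-0.045,0.005,0,0.085]
    - [0,0,0,-0.045,0.005,0,0.085]
    - [0,0,0,-0.045,0.005,0,0.085]

```text
clock: 17.5
position: [0.4952, -0.1517, 0.2689]
tool_rot: [2.221, 2.222, 0.0]
ft_force: [-0.3, 0.8, 0.9]
finger_gap: 0.846
```

Call:
servo_tool:
  series:
    - [0,0,0,-0.045,0.005,0,0.085]
    - [0,0,0,-0.045,0,0,0.085]
    - [0,0,0,-0.03,0,0,0.085]
    - [0,0,0,0,0,0,0.085]

```text
clock: 17.9
position: [0.4999, -0.2731, 0.2676]
tool_rot: [-2.224, -2.217, 0.002]
ft_force: [-0.0, 0.8, -0.8]
finger_gap: 0.995
```

```bash
python3 - <<'E'
from h import *
s=read_state();print(s['position'],s['tool_rot'],s['ft_force'],s['clock'])
p,d=snap('wrist','w7')
for l in('pointer_knob','index_top'):
  for r in place_of('wrist',l)[:2]: print(l,r, wpt(s,*r['point'],.19 if 'k' in l else .11))
for z in(.18,.2,.21): print(z,wpix(s,[.508,-.27,z]))
E
```

```text
[ 0.49991082 -0.27314036  0.26761949] [-2.22447408e+00 -2.21654444e+00  1.60421860e-03] [-0.01830478  0.76717003 -0.79468713] 17.9
pointer_knob {'point': [456.0, 287.4], 'conf': 0.44} [ 0.56393404 -0.11991822  0.19      ]
pointer_knob {'point': [522.9, 268.1], 'conf': 0.3} [ 0.55164108 -0.04216934  0.19      ]
index_top {'point': [281.0, 198.4], 'conf': 0.76} [ 0.50473662 -0.27195828  0.11      ]
0.18 (np.float64(283.90762705050423), np.float64(225.43127464207677))
0.2 (np.float64(284.23858979010583), np.float64(234.79148112727623))
0.21 (np.float64(284.4248836111883), np.float64(240.08205902281145))
```

View pics/w7.png

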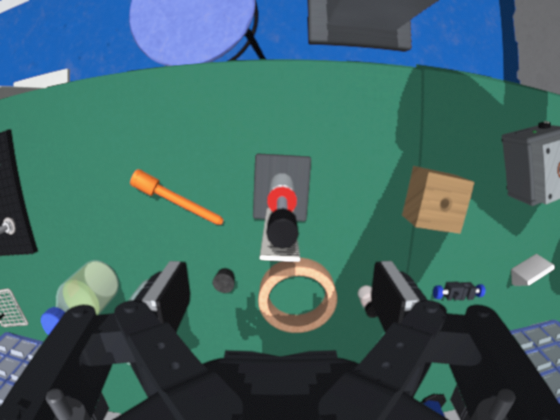

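The post is below the tool: knob at (283,230), red disc at (281,198), white plate at (280,245). So the axis is at about (0.506, -0.271). Grasping the knob.

Call:
servo_tool:
  series:
    - [0,0,0,0.002,0.006,0.03,0.07]
    - [0,0,0,0,0,0.04,0.07]
    - [0,0,0,0,0,0.02,0.07]
    - [0,0,0,0,0,0.004,0.07]
    - [0,0,0,0,0,0,0.0]
    - [0,0,0,0,0,0,0.0]
    - [0,0,0,0,0,0,0.0]
    - [0,0,0,0,0,0,0.0]
  force: 30

```text
clock: 18.85
position: [0.5071, -0.2712, 0.1773]
tool_rot: [2.218, 2.214, -0.006]
ft_force: [0.1, -16.9, 1.4]
finger_gap: 0.266
```

Call:
servo_tool:
  series:
    - [0,0,0,0,0,0,0.0]
    - [0,0,0,0,0,0,0.0]
    - [0,0,0,0,0,-0.002,0.0]

```text
clock: 19.15
position: [0.5071, -0.2712, 0.1784]
tool_rot: [2.219, 2.214, -0.005]
ft_force: [2.4, -18.3, -5.1]
finger_gap: 0.262
```

Call:
servo_tool:
  series:
    - [0,0,0,-0.002,0,0,0.0]
    - [0,0,0,0,0,-0.005,0.0]
    - [0,0,0,0,0,-0.005,0.0]

```text
clock: 19.45
position: [0.507, -0.2715, 0.1878]
tool_rot: [2.22, 2.218, -0.002]
ft_force: [2.3, -8.9, -5.1]
finger_gap: 0.266
```

Call:
servo_tool:
  series:
    - [0,0,0,0,0,-0.005,0.0]
    - [0,0,0,0,0,-0.005,0.0]
    - [0,0,0,0,0,-0.004,0.0]
    - [0,0,0,0,0,0,0.0]

```text
clock: 19.85
position: [0.5071, -0.2715, 0.2026]
tool_rot: [2.219, 2.217, -0.002]
ft_force: [0.8, -7.8, 0.6]
finger_gap: 0.262
```

```bash
python3 - <<'E'
from h import *
s=read_state();print(s['position'],s['ft_force'],s['clock'])
p,d=snap('wrist','w8')
for r in place_of('wrist','index_top')[:2]: print(r)
for z in(.1,.11,.12,.13,.14): print(z,wpix(s,[.5055,-.2715,z]),wpix(s,[.5055-.015,-.2715,z]))
h=cv2.cvtColor(p,cv2.COLOR_RGB2HSV);m=(((h[...,0]<8)|(h[...,0]>172))&(h[...,1]>150));m[:150]=0;m[260:]=0;m[:,:250]=0;m[:,320:]=0
ys,xs=np.nonzero(m);print(xs.min(),xs.max(),ys.min(),ys.max())
E
```

```text
[ 0.50707217 -0.27151616  0.20259213] [ 0.80028488 -7.78390505  0.57089243] 19.85
{'point': [277.4, 220.9], 'conf': 0.9}
0.1 (np.float64(280.228401188667), np.float64(207.12456235315568)) (np.float64(280.1972018521777), np.float64(188.46022431036704))
0.11 (np.float64(280.1848215554544), np.float64(210.75178996588932)) (np.float64(280.1516658369579), np.float64(191.39684812138674))
0.12 (np.float64(280.13770205364193), np.float64(214.67367080730264)) (np.float64(280.1023276163565), np.float64(194.57999536043607))
0.13 (np.float64(280.08660866580004), np.float64(218.9263348511583)) (np.float64(280.04870099150054), np.float64(198.0413739139167))
0.14 (np.float64(280.03103646078273), np.float64(223.55181589354768)) (np.float64(279.9902153661086), np.float64(201.81823181351038))
261 300 203 237
```

Call:
servo_tool:
  series:
    - [0,0,0,0,0,0,0.06]
    - [0,0,0,0,0,0,0.06]
    - [0,0,0,0,0,0,0.06]
    - [0,0,0,0,0,0,0.06]
    - [0,0,0,0,0,-0.03,0.06]
    - [0,0,0,0,-0.002,-0.025,0.03]
    - [0,0,0,0,0,0,0.0]
    - [0,0,0,0,0,0,0.0]

```text
clock: 20.75
position: [0.5046, -0.2698, 0.2563]
tool_rot: [2.22, 2.221, 0.001]
ft_force: [-0.2, 0.1, -1.2]
finger_gap: 0.197
```

Call:
servo_tool:
  series:
    - [0,0,0,0,0,0,0.0]
    - [0,0,0,0,0,0,0.0]
    - [0,0,0,0,0,0,0.0]

```text
clock: 21.05
position: [0.5042, -0.2696, 0.2552]
tool_rot: [-2.22, -2.221, 0.001]
ft_force: [0.6, 0.4, -0.8]
finger_gap: 0.002
```

```bash
python3 - <<'E'
from h import *
s=read_state();print(s['position'],s['ft_force'],s['finger_gap'],s['clock'])
p,d=snap('wrist','w9')
cv2.imwrite('pics/w9c.png',cv2.resize(cv2.imread('pics/w9.png')[130:310,180:380],None,fx=3,fy=3,interpolation=cv2.INTER_CUBIC))
E
```

```text
[ 0.5041856  -0.26962108  0.25520862] [ 0.58467316  0.43447829 -0.8495999 ] 0.0018014164270720183 21.05
```

View pics/w9c.png

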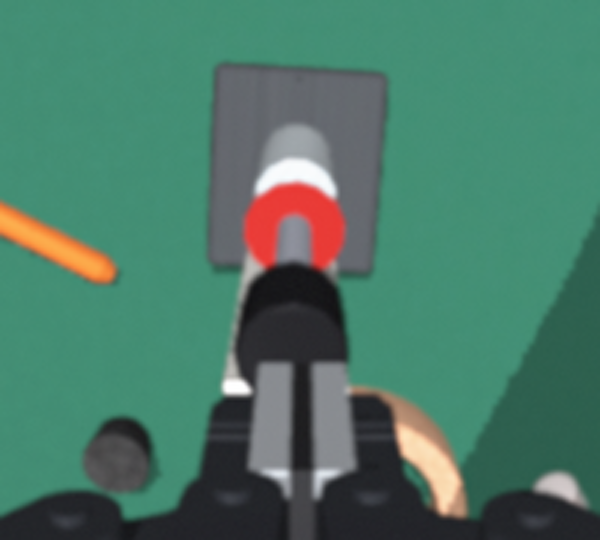

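Shut tips lie over the knob (centre (292,335) in the crop), with the disc raised at (295,225). Pushing down from above to TCP z 0.2208.

Call:
servo_tool:
  series:
    - [0,0,0,-0.001,0,0.013,0.0]
    - [0,0,0,0,0,0,0.0]

```text
clock: 21.3
position: [0.504, -0.2706, 0.2413]
tool_rot: [-2.22, -2.22, 0.001]
ft_force: [0.6, -0.1, -0.8]
finger_gap: -0.0
```

Call:
servo_tool:
  series:
    - [0,0,0,0,0,0.003,0.0]
    - [0,0,0,0,0,0.003,0.0]

```text
clock: 21.5
position: [0.5045, -0.2708, 0.2372]
tool_rot: [2.221, 2.221, 0.0]
ft_force: [0.3, -0.9, -0.1]
finger_gap: -0.001
```

Call:
servo_tool:
  series:
    - [0,0,0,0,0,0.003,0.0]
    - [0,0,0,0,0,0.003,0.0]

```text
clock: 21.7
position: [0.5044, -0.2708, 0.2309]
tool_rot: [2.221, 2.222, 0.0]
ft_force: [-0.5, 0.4, -0.2]
finger_gap: -0.001
```

Call:
servo_tool:
  series:
    - [0,0,0,0,0,0.003,0.0]
    - [0,0,0,0,0,0.002,0.0]

```text
clock: 21.9
position: [0.5044, -0.2707, 0.2257]
tool_rot: [-2.221, -2.222, 0.0]
ft_force: [-0.4, 0.6, -0.4]
finger_gap: -0.0
```

Call:
servo_tool:
  series:
    - [0,0,0,0,0,0.001,0.0]

```text
clock: 22.0
position: [0.5043, -0.2707, 0.2247]
tool_rot: [-2.221, -2.221, 0.0]
ft_force: [0.0, 0.6, 0.6]
finger_gap: -0.0
```

Call:
servo_tool:
  series:
    - [0,0,0,0,0,0.001,0.0]

```text
clock: 22.1
position: [0.5044, -0.2708, 0.2239]
tool_rot: [2.221, 2.222, -0.0]
ft_force: [-0.3, -0.2, 0.1]
finger_gap: 0.001
```

Call:
servo_tool:
  series:
    - [0,0,0,0,0,0.001,0.0]

```text
clock: 22.2
position: [0.5044, -0.2708, 0.223]
tool_rot: [2.221, 2.222, 0.0]
ft_force: [0.1, -0.0, 0.2]
finger_gap: -0.0
```

Call:
servo_tool:
  series:
    - [0,0,0,0,0,0.001,0.0]

```text
clock: 22.3
position: [0.5044, -0.2708, 0.222]
tool_rot: [2.221, 2.222, 0.0]
ft_force: [0.1, 0.2, -0.1]
finger_gap: 0.004
```

Call:
servo_tool:
  series:
    - [0,0,0,0,0,0.0011,0.0]
    - [0,0,0,0,0,0,0.0]

```text
clock: 22.5
position: [0.5044, -0.2708, 0.2207]
tool_rot: [-2.221, -2.222, 0.0]
ft_force: [0.3, 0.5, -0.1]
finger_gap: 0.0
```

Call:
servo_tool:
  series:
    - [0,0,0,0,0,0.001,0.0]

```text
clock: 22.6
position: [0.5044, -0.2708, 0.22]
tool_rot: [2.221, 2.222, 0.0]
ft_force: [0.8, 0.4, -0.5]
finger_gap: -0.001
```

Call:
servo_tool:
  series:
    - [0,0,0,0,0,0.001,0.0]

```text
clock: 22.7
position: [0.5044, -0.2708, 0.2189]
tool_rot: [2.221, 2.222, 0.0]
ft_force: [0.6, -0.5, 0.6]
finger_gap: 0.002
```

Call:
servo_tool:
  series:
    - [0,0,0,0,0,0.001,0.0]

```text
clock: 22.8
position: [0.5044, -0.2708, 0.2178]
tool_rot: [2.221, 2.222, -0.0]
ft_force: [-0.4, -0.1, -0.3]
finger_gap: 0.002
```

Call:
servo_tool:
  series:
    - [0,0,0,0,0,0.001,0.0]

```text
clock: 22.9
position: [0.5044, -0.2708, 0.2168]
tool_rot: [2.221, 2.222, -0.0]
ft_force: [0.7, -0.1, 3.6]
finger_gap: -0.004
```

Call:
servo_tool:
  series:
    - [0,0,0,0,0,0.001,0.0]

```text
clock: 23.0
position: [0.5044, -0.2708, 0.2161]
tool_rot: [2.221, 2.221, 0.0]
ft_force: [-0.9, 0.9, 3.0]
finger_gap: -0.001
```

Call:
servo_tool:
  series:
    - [0,0,0,0,0,0.001,0.0]

```text
clock: 23.1
position: [0.5044, -0.2708, 0.2152]
tool_rot: [2.221, 2.221, 0.0]
ft_force: [-0.7, 0.3, 3.2]
finger_gap: -0.004
```

Call:
servo_tool:
  series:
    - [0,0,0,0,0,0.001,0.0]

```text
clock: 23.2
position: [0.5044, -0.2708, 0.2141]
tool_rot: [2.221, 2.221, 0.0]
ft_force: [-0.5, 0.2, 2.6]
finger_gap: -0.001
```

```bash
python3 - <<'E'
from h import *
s=read_state();print(s['position'],s['ft_force'],s['clock'])
p,d=snap('wrist','w10')
cv2.imwrite('pics/w10c.png',cv2.resize(cv2.imread('pics/w10.png')[130:310,180:380],None,fx=3,fy=3,interpolation=cv2.INTER_CUBIC))
def red(im):
    h=cv2.cvtColor(im,cv2.COLOR_BGR2HSV);m=(((h[...,0]<8)|(h[...,0]>172))&(h[...,1]>150));m[:150]=0;m[260:]=0;m[:,:250]=0;m[:,320:]=0
    ys,xs=np.nonzero(m);return xs.min(),xs.max(),ys.min(),ys.max()
print(red(cv2.imread('pics/w9.png')),red(cv2.imread('pics/w10.png')))
for pz,nm in((.2552,'w9'),(s['position'][2],'w10')):
  t=dict(s);t['position']=np.array([.5044,-.2708,pz])
  for z in(.11,.12,.125,.13,.14): print(nm,z,np.round([wpix(t,[.505-.015,-.271,z])[1],wpix(t,[.505,-.286,z])[0],wpix(t,[.505,-.256,z])[0]],1))
E
```

```text
[ 0.50441636 -0.27078325  0.21411691] [-0.54125242  0.18983557  2.5792946 ] 23.2
(np.int64(262), np.int64(294), np.int64(192), np.int64(219)) (np.int64(261), np.int64(297), np.int64(202), np.int64(234))
w9 0.11 [180.8 263.2 296. ]
w9 0.12 [183.  262.6 296.5]
w9 0.125 [184.2 262.3 296.8]
w9 0.13 [185.4 262.  297.1]
w9 0.14 [187.9 261.3 297.7]
w10 0.11 [191.  260.6 298.4]
w10 0.12 [194.  259.8 299.1]
w10 0.125 [195.6 259.4 299.5]
w10 0.13 [197.2 259.  299.9]
w10 0.14 [200.7 258.1 300.7]
```

Contact came at 0.217 (3 N drag), so the knob is lower than assumed: the index is now at about 0.119 and 0.1258 is wanted. Regrip, raise about 12 mm, then push down to 0.2208.

Call:
servo_tool:
  series:
    - [0,0,0,0,0,-0.03,0.0]
    - [0,0,0,-0.0015,0,0,0.06]
    - [0,0,0,0,0,0,0.06]
    - [0,0,0,0,0,0,0.06]
    - [0,0,0,0,0,0,0.06]
    - [0,0,0,0,0,0.03,0.06]
    - [0,0,0,0,0,0.017,0.06]
    - [0,0,0,0,0,0,0.06]

```text
clock: 24.05
position: [0.5033, -0.2716, 0.1938]
tool_rot: [-2.218, -2.218, 0.002]
ft_force: [0.0, -0.3, -0.0]
finger_gap: 0.699
```

Call:
servo_tool:
  series:
    - [0,0,0,0,0,0,0.0]
    - [0,0,0,0,0,0,0.0]
    - [0,0,0,0,0,0,0.0]
    - [0,0,0,0,0,0,0.0]
    - [0,0,0,0,0,0,0.0]
  force: 40

```text
clock: 24.55
position: [0.5047, -0.2719, 0.1978]
tool_rot: [2.22, 2.222, 0.002]
ft_force: [0.6, 4.2, 3.5]
finger_gap: 0.264
```

Call:
servo_tool:
  series:
    - [0,0,0,0,0,-0.003,0.0]
    - [0,0,0,0,0,-0.005,0.0]
    - [0,0,0,0,0,-0.005,0.0]
    - [0,0,0,0,0,0,0.0]

```text
clock: 24.95
position: [0.5047, -0.2719, 0.2101]
tool_rot: [-2.221, -2.222, -0.001]
ft_force: [0.6, 5.2, 0.9]
finger_gap: 0.261
```

Call:
servo_tool:
  series:
    - [0,0,0,0,0,0,0.06]
    - [0,0,0,0,0,0,0.06]
    - [0,0,0,0,0,0,0.06]
    - [0,0,0,0,0,0,0.06]
    - [0,0,0,0,0,-0.035,0.06]
    - [0,0,0,0,0,-0.02,0.0]
    - [0,0,0,0,0,0,0.0]
    - [0,0,0,0,0,0,0.0]

```text
clock: 25.75
position: [0.5045, -0.2725, 0.2648]
tool_rot: [2.221, 2.221, -0.0]
ft_force: [-0.3, -0.4, -0.6]
finger_gap: 0.193
```

Call:
servo_tool:
  series:
    - [0,0,0,0,0,0,0.0]
    - [0,0,0,0,0,0,0.0]
    - [0,0,0,0,0,0,0.0]

```text
clock: 26.05
position: [0.5042, -0.2722, 0.2641]
tool_rot: [-2.221, -2.221, 0.001]
ft_force: [0.7, 0.7, -0.2]
finger_gap: 0.003
```

Call:
servo_tool:
  series:
    - [0,0,0,0,0,0.02,0.0]
    - [0,0,0,0,0,0.012,0.0]
    - [0,0,0,0,0,0,0.0]

```text
clock: 26.35
position: [0.5037, -0.2719, 0.2307]
tool_rot: [-2.219, -2.219, 0.002]
ft_force: [0.0, 0.4, 0.3]
finger_gap: -0.001
```

Call:
servo_tool:
  series:
    - [0,0,0,0,0,0.002,0.0]
    - [0,0,0,0,0,0.001,0.0]

```text
clock: 26.55
position: [0.5045, -0.2723, 0.2304]
tool_rot: [2.221, 2.221, 0.0]
ft_force: [0.3, 0.3, -0.3]
finger_gap: 0.002
```

Call:
servo_tool:
  series:
    - [0,0,0,0,0,0.001,0.0]
    - [0,0,0,0,0,0.001,0.0]

```text
clock: 26.75
position: [0.5045, -0.2723, 0.2283]
tool_rot: [2.221, 2.221, 0.0]
ft_force: [0.5, -0.9, -0.8]
finger_gap: -0.005
```

Call:
servo_tool:
  series:
    - [0,0,0,0,0,0.001,0.0]
    - [0,0,0,0,0,0.001,0.0]

```text
clock: 26.95
position: [0.5044, -0.2723, 0.2259]
tool_rot: [2.221, 2.222, 0.0]
ft_force: [-0.3, 0.6, 0.1]
finger_gap: -0.003
```

Call:
servo_tool:
  series:
    - [0,0,0,0,0,0.001,0.0]

```text
clock: 27.05
position: [0.5045, -0.2723, 0.2251]
tool_rot: [2.221, 2.221, 0.0]
ft_force: [0.0, -0.1, 3.9]
finger_gap: -0.003
```

Call:
servo_tool:
  series:
    - [0,0,0,0,0,0.001,0.0]

```text
clock: 27.15
position: [0.5044, -0.2723, 0.2243]
tool_rot: [2.221, 2.221, 0.0]
ft_force: [-0.3, 0.6, 2.9]
finger_gap: 0.0
```

Call:
servo_tool:
  series:
    - [0,0,0,0,0,0.001,0.0]

```text
clock: 27.25
position: [0.5044, -0.2723, 0.2232]
tool_rot: [2.221, 2.221, 0.0]
ft_force: [-0.7, -0.7, 3.2]
finger_gap: -0.006
```

Call:
servo_tool:
  series:
    - [0,0,0,0,0,0.001,0.0]

```text
clock: 27.35
position: [0.5044, -0.2723, 0.2221]
tool_rot: [2.221, 2.221, 0.0]
ft_force: [-1.5, 0.1, 4.4]
finger_gap: -0.002
```

Call:
servo_tool:
  series:
    - [0,0,0,0,0,0.001,0.0]
    - [0,0,0,0,0,0,0.0]

```text
clock: 27.55
position: [0.5044, -0.2723, 0.2208]
tool_rot: [2.221, 2.222, 0.0]
ft_force: [-0.3, -0.7, 2.9]
finger_gap: -0.0
```

Exactly 0.2208, with the expected drag. Retreat and check with the scene camera.

Call:
servo_tool:
  series:
    - [0,0,0,0,0,-0.03,0.0]
    - [0,0,0,0,0,-0.045,0.0]
    - [0,0,0,0,-0.04,-0.02,0.0]
    - [0,0,0,0,-0.04,0,0.0]
    - [0,0,0,0.02,-0.03,0,0.0]
    - [0,0,0,0,0,0,0.0]

```text
clock: 28.15
position: [0.3916, -0.251, 0.3171]
tool_rot: [2.222, 2.22, 0.0]
ft_force: [0.2, 0.2, 0.7]
finger_gap: -0.002
```

```bash
python3 - <<'E'
from h import *
print(read_state()['clock'],read_state()['ft_force'])
p,d=snap('scene','s3')
im=cv2.imread('pics/s3.png')
c=camera_params('scene');K=np.array(c['camera_matrix']);T=np.array(c['world_to_cam'])
def px(q): x=K@(T@np.r_[q,1])[:3];return x[:2]/x[2]
for q in([.465,.106,.09],[.465,.106,.1258],[.465,.106,.1598],[.505,-.272,.1258],[.505,-.272,.2208]): print(q,px(q).round(1))
for r in place_of('scene','knob_underside')[:2]+place_of('scene','index_top')[:1]+place_of('scene','well_mouth')[:1]: print(r)
a=cv2.resize(im[150:220,135:205],(400,400),interpolation=cv2.INTER_CUBIC);b=cv2.resize(im[235:325,260:350],(400,400),interpolation=cv2.INTER_CUBIC)
cv2.imwrite('pics/fin.png',np.hstack([a,b]))
E
```

```text
28.15 [0.18835113 0.21273442 0.65707129]
[0.465, 0.106, 0.09] [168.5 195.4]
[0.465, 0.106, 0.1258] [166.2 184. ]
[0.465, 0.106, 0.1598] [163.9 172.7]
[0.505, -0.272, 0.1258] [296.7 274.6]
[0.505, -0.272, 0.2208] [298.8 242.3]
{'point': [353.7, 359.3], 'conf': 0.91}
{'point': [174.7, 222.1], 'conf': 0.74}
{'point': [298.9, 272.2], 'conf': 0.78}
{'point': [169.9, 192.1], 'conf': 0.59}
```

View pics/fin.png

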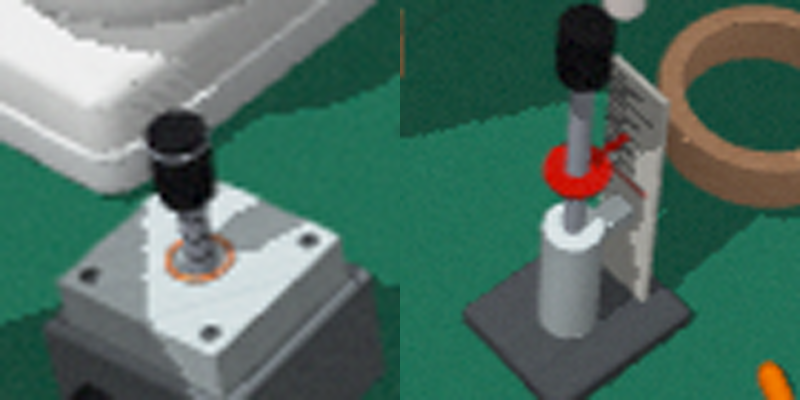

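The rod stands in the well: mouth (200,260) and underside of its knob about (185,200) in the left crop. The disc is at (578,170) in the right crop. All agree with the predictions to within 1–2 px, and the arm is clear.

```bash
python3 -c "
from cell import *
print(job_done())"
```

```text
the job is handed in; nothing more can be done
None
```

The rod now stands on the hard bottom of the well. The red disc is set level with the underside of the rod's knob, and I handed the job in at about 28 s.

- **Rod:** I lowered it through the wiper (about 3.5 N of drag) until it stopped. The tool position then held at 0.1241 m while the force rose to 12.5 N, so it is the hard bottom. After letting go, I touched the knob top with the shut fingers. It stood firm at 0.1598 m, which puts the knob underside at 0.1258 m: about 36 mm exposed, well about 64 mm deep.
- **Disc:** My first lift left the disc too low, because the stem's knob was lower in the grip than I assumed. I gripped it again, raised it, then pushed it down from above until the knob top was at 0.2208 m. That puts the disc top at 0.1258 m.
- **Last checks:** In the final scene picture the rod and disc appear where predicted, within about 2 pixels, which is 4 to 6 mm at that range. The picture is therefore only a coarse check. The match to within 3 mm rests on the two touch measurements. The arm was clear of everything, and I touched none of the bystanders.
- **Disagreements:**
  - The wrist and scene pictures put the knob underside 3 to 15 mm higher in the grip than the touch measurement did. I trusted the touch, which also agrees with the holder's known height.
  - No wiper drag showed at the expected 16 mm. It appeared clearly only at about 42 mm, when I began reading the force during motion.

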